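# Set the strap guide's eccentric roller to the brass width gauge

## Task

Set the strap guide to the width of the brass gauge: feed the brass gauge lengthwise from the red in-feed end into the lane between fence and roller, under the hold-down pin, let go of it, and turn the blue eccentric lever until the gauge just slides freely with less than 2 mm of play. Then take the gauge by its other end, draw it through the set gap along the bed and leave it lying flat on the out-feed end of the bed, wholly clear of fence and roller. Leave the other gauges, the tin and the hammer where they are.

Things in the scene. Friction and masses are not known exactly. Their poses are not given: they have to be found in the camera images.
- guide: Strap guide fixed to the bench: dark bed plate 12 mm thick. Origin at bench level; x = feed direction (robot's right to left, about world +y), y = from lever to fence (about towards the robot). Bed spans x -130 (red-painted in-feed end) to +200 mm (out-feed), y -85 to +50 mm. The eccentric's upright bolt is at x = 0, y = -50 mm.
- fence: Aluminium fence on the bed, x -30 to +30, y 0 to +16 mm, 30 mm tall. Origin: at bed-top level, middle of its straight face, which looks at the roller; axes as the guide's. Its y in the guide varies within 3 mm of 0. A hold-down pin (8 mm thick) at x = 0 reaches 26 mm out over the lane, underside 18 mm above the bed: gauges go in lengthwise, not from above.
- roller_center (a point): Centre of the white, freely spinning guide roller: 40 mm diameter, 20 mm tall, 1 mm above the bed, 10 mm off the eccentric's bolt axis. Gap = fence face to the roller's nearest side = minus this point's y in the fence's frame, minus 20 mm.
- cam (a joint): Eccentric's angle q (rad, 0 to 2.4; 0.2 N m friction holds it); starts at 0.2 to 0.6, gap wide open. Growing = counter-clockwise from above, gap narrows. In the guide's frame the roller centre is x = 10 sin q, y = -50 - 10 cos q mm (near the setting 10 mm per rad). Pressing the gauge on the fence, the lever resists sharply; a firm push squeezes the parts by 1 to 1.5 mm, so ease back after that.
- lever_knob (a point): Top centre of the upright black knob at the end of the blue lever: 18 mm diameter, 30 mm tall, its top 60 mm above the bed; the flat lever arm under it (14 mm wide, 8 thick) has its top 30 mm above the bed. 65 mm from the bolt axis, in the guide's frame in direction q - 2.671 rad (from x towards y). Turns with the lever.
- gauge_brass: Brass width gauge, a plain bar 150 mm long (x), 30 mm wide (y), 10 mm thick (z), about 0.36 kg. Origin at the centre of its underside. Lies flat on the bench at the robot's right at the start, in one of three places; the two ends are alike.
- gauge_narrow: Red plastic gauge bar, 150 x 20 x 10 mm, origin at centre of underside. Not to be used or moved.
- gauge_wide: Blue plastic gauge bar, 150 x 42 x 10 mm, origin at centre of underside. Not to be used or moved.
- glue_tin: Steel tin, 72 mm diameter, 85 mm tall, green lid, origin at the centre of its underside. Bystander.
- hammer: Small hammer 240 mm long lying on the bench, wooden handle. Bystander.
Mind the look-alikes: they are no part of the job. Of the things shaped like the gauge_brass, the brass one is meant.

How it is judged:
On the way, in this order (a step that is already met when the one before it is completed fails the run):
1. the brass gauge is fed flat into the lane from the in-feed end (its nose past the start of the fence, its middle still short of it) (x of gauge_brass in the frame of fence between -0.105 and -0.035 m and y of gauge_brass in the frame of fence between -0.032 and -0.01 m and z of gauge_brass in the frame of fence below 0.01 m and angle between the x axis of gauge_brass and the x axis of fence, either way round below 0.2 rad), for 0.05 s.
2. the gauge lies flat between fence and roller, its middle within 25 mm of the middle of the fence, let go (x of gauge_brass in the frame of fence between -0.025 and 0.025 m and y of gauge_brass in the frame of fence between -0.03 and -0.012 m and z of gauge_brass in the frame of fence below 0.004 m and contact force between gauge_brass and the fingers below 0.1 N), for 0.2 s.
3. with the gauge lying in it, the gap is set to the gauge with no more than 2.2 mm of play (y of roller_center in the frame of fence between -0.0522 and -0.0496 m and x of gauge_brass in the frame of fence between -0.04 and 0.04 m), for 0.2 s.
4. the gauge is drawn on through the set gap along the bed (x of gauge_brass in the frame of fence between 0.045 and 0.1 m and z of gauge_brass in the frame of fence below 0.01 m and y of roller_center in the frame of fence between -0.0522 and -0.0496 m), for 0.05 s.
At the end, for the whole second after the job is handed in: The gap between fence and roller equals the brass gauge's 30 mm with at most 2.2 mm of play (0.4 mm under is still accepted), and the brass gauge lies flat, at rest and released on the out-feed end of the bed, its middle 106 to 195 mm past the middle of the fence (y of roller_center in the frame of fence between -0.0522 and -0.0496 m and x of gauge_brass in the frame of guide between 0.106 and 0.195 m and z of gauge_brass in the frame of guide between 0.009 and 0.016 m and angle between gauge_brass's own z axis and vertical below 0.1 rad and linear speed of gauge_brass below 0.02 m/s); the robot touches nothing.
It fails at once if another gauge is moved by more than 30 mm (distance of any of gauge_narrow, gauge_wide from where it was at the start of the episode above 0.03 m).
It fails at once if the tin or the hammer is moved by more than 30 mm or the tin tipped (distance of any of glue_tin, hammer from where it was at the start of the episode above 0.03 m or angle between glue_tin's own z axis and vertical above 0.3 rad).
It also fails if it takes over 64 s, if anything falls off the work surface, if the arm or the gripper's body presses on something with over 40 N, if the wrist force passes 120 N, or if a joint passes its speed limit or range.

## Robot

A 7-joint arm with a two-finger parallel gripper is mounted at the origin on the work surface. World frame = base frame: x ahead of the robot, y to its left, z up, the work surface at z = 0. Lengths are in m, angles in rad, forces in N, time in s.
With the tool pointing down it reaches from about 0.4 to 0.85 m from the base axis. Payload 10.4 kg.
Tool frame: the origin (TCP) lies on the centre line of the jaws, within the pads' length; the fingertips stand 8 mm ahead of it and the grasp point (between the pads) lies 11 mm behind it (r.finger_overhang is the distance from the TCP to the fingertips, in m); z points along the fingers, y is the line along which they close (so a half turn about z gives the same grasp; the last joint's range is limited). The gripper opens to 87 mm and grips with 3 to 60 N. Pads are 19 mm wide; open, the fingers measure 117 mm over their backs; the gripper's body (75 mm by 190 mm) begins 51 mm behind the grasp point.
Start: joints at [-1.188, 0.332, -0.065, 1.46, 0.022, 1.35, -0.088], TCP at [0.247, 0.574, 0.231] pointing down, gripper open.
Joint ranges: [-2.6, 2.6], [-0.5, 2.12], [-1.47, 1.34], [0.16, 2.42], [-1.27, 4.41], [0.06, 2.06], [-2.6, 2.6]. Speed limits (rad/s): [2.22, 2.22, 2.79, 2.79, 3.14, 3.14, 3.14].

## Interface

Orientations are given as a unit quaternion [x, y, z, w].
In Python, from bench import r, vision gives the robot as it stands.
- The arm moves only by the tool drive_tool, never from a script. Its argument "series" is a list of rows, each a list of 2 entries, a list of its own where there are three numbers: the shift along the world's x, y, z in cm, then the turn about the world's z in degrees. A call has exactly 10 rows; each row shifts and turns the commanded pose from where the row before left it; what a row does not reach is not made up. A row lasts 1/8 s, in which the tool goes at most 62.5 mm and 10.7 degrees, less where a joint would pass 70% of its speed; a pose out of reach is approached as far as the arm can. A call with a gripper value outside its range is refused whole. "hand" is the closure, from 0 (fully open) to 1 (shut), set as the call begins (left out, the last holds). The fingers move at their own pace and stop on an object; "newtons" is the grip in N (left out, the last holds). Time passes only in rows, so rows that do not move let the fingers close, or fill a call up. It gives the time, the measured TCP pose, the force, the opening and the grip force at its end, in the units of the state.
- r.read_state(): the state, without advancing time (a new reading comes with each control period).
- vision.camera(name): name is "scene" or "side" or "wrist"; returns a dict with "color" (480x640x3 uint8, red, green, blue), "intrinsics" (3x3 intrinsics, pixels), "R" (3x3) and "t" (3): a world point X has camera coordinates R X + t; the wrist camera has in their place "mount" (4x4, takes a point from camera to tool coordinates, whose origin is the TCP and whose axes are the flange's). Camera axes: x right, y down, z forward; pixel columns grow to the right and rows downward; lengths in m; the calibration is good to about 2 mm. A picture is of the moment at which its call begins: read the wrist's pose just before it. There is no depth.
- r.close_job(): hands the job in; it is judged then, once.
The state is a dict: "time": time; "joint_positions": joint angles; "joint_vel": joint speeds; "joint_torque": joint torques, N m; "ee_pos": TCP position; "eef_rot": TCP orientation; "ft_force": force on the tool from outside, world axes, zero at the start; "torque": the same for the moment, N m; "width": finger opening in m; "grip_force": force on a finger pad.
Only numpy, scipy, OpenCV 4.12 (cv2) and the standard library are available. Lean on these libraries where they do the work, as an engineer would, in place of code of your own. Each camera call takes 0.05 s, during which the arm holds its last target. There are 200 camera calls.

## Working session

There is one attempt and no reset: what is moved stays moved. The work goes in short steps, Python scripts to look and compute and a tool call to move; the robot and the scene stay as the last step left them, time stands still between calls to the robot, and variables do not carry over. Pictures are saved under pics/ and viewed, at most 10 in all, crops included, and the job is handed in when it is done.

Besides the shell and the picture viewer there is one more tool, called after "Call:" as name(argument=value, ...), one argument or row to a line, values as JSON. drive_tool: Moves the arm, as the interface text tells. Its arguments: {"type":"object","properties":{"series":{"type":"array"},"hand":{"type":"number"},"newtons":{"type":"number"}},"required":["series"]}

```bash
mkdir -p pics; ls; cat > h.py <<'E'
import numpy as np, cv2
from bench import r, vision
def cam(n):
    c=vision.camera(n); return c
def save(n,f):
    c=cam(n); cv2.imwrite('pics/'+f,c['color'][:,:,::-1]); return c
def ray(c,px,z):
    K=np.array(c['intrinsics']);R=np.array(c['R']);t=np.array(c['t'])
    d=R.T@np.linalg.solve(K,[px[0],px[1],1]);o=-R.T@t
    return o+d*(z-o[2])/d[2]
E
python3 - <<'E'
from h import *
import pickle
d={}
for n in('scene','side'):
    d[n]=save(n,n+'0.png'); print(n,-np.array(d[n]['R']).T@np.array(d[n]['t']))
pickle.dump(d,open('d0.pkl','wb'))
print(r.read_state())
E
```

```text
pics
scene [1.16540877 0.43294158 1.17671342]
side [-0.05568243 -0.6778751   0.72306275]
{'time': 0.1, 'joint_positions': array([-1.1876336 ,  0.33280797, -0.06469962,  1.46087354,  0.02162229,
        1.34990043, -0.08853333]), 'joint_vel': array([-0.00036124, -0.00229126,  0.00180907, -0.00281945, -0.00115444,
        0.00081553,  0.00012035]), 'joint_torque': array([ 1.39328862e-03, -6.24545074e+01,  2.45391321e-02, -3.90712559e+01,
       -6.13808376e-02,  3.66782164e-02,  5.66823235e-05]), 'ee_pos': array([0.24657434, 0.57393032, 0.2298262 ]), 'eef_rot': array([ 2.01496907e-01,  9.79488937e-01, -6.40219205e-04, -9.03422599e-05]), 'ft_force': array([-0.09401811, -0.11315092, -0.34707945]), 'torque': array([0.00909976, 0.00455565, 0.03856727]), 'grip_force': 0.0, 'width': 0.0866811133917606}
```

View pics/scene0.png

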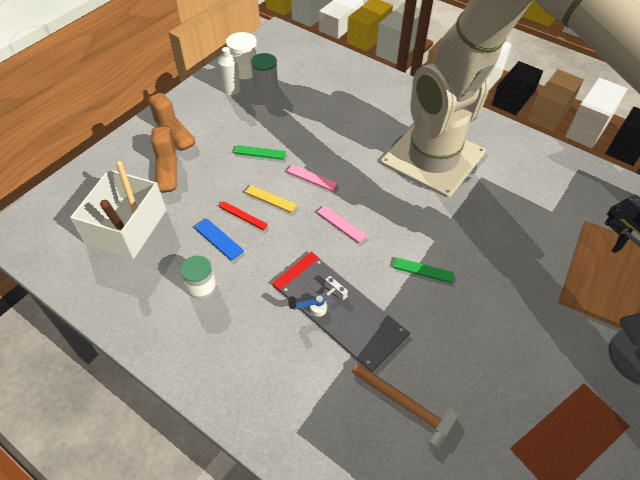

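View pics/side0.png

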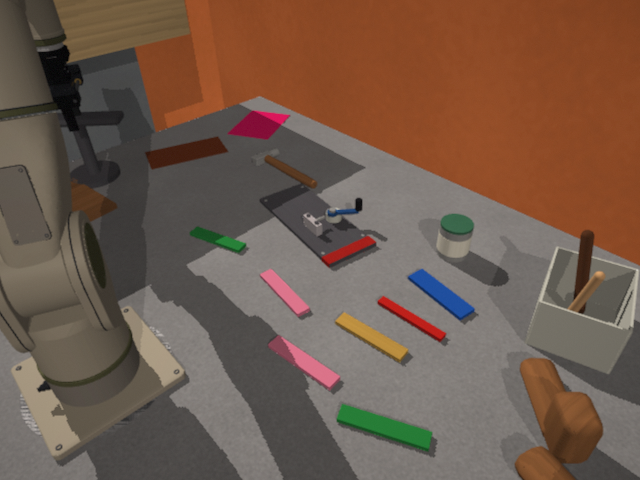

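Two views taken. Candidates in the scene picture: ochre bar (270,198), green (260,152) and (423,270), pink (312,178) and (341,224), red (243,215), blue (218,239). The ochre bar, at (372,336) in the side view, is the only brass-coloured one. I'll confirm that in an enlarged crop and measure.

```bash
cat >> h.py <<'E'
def rect(c,lo,hi,z,box=None):
    hsv=cv2.cvtColor(c['color'],cv2.COLOR_RGB2HSV); m=cv2.inRange(hsv,lo,hi)
    if box: k=np.zeros_like(m);x0,y0,x1,y1=box;k[y0:y1,x0:x1]=255;m&=k
    cs=max(cv2.findContours(m,0,1)[0],key=cv2.contourArea)
    P=np.array([ray(c,p[0],z)[:2] for p in cs])*1000
    (cx,cy),(w,h),a=cv2.minAreaRect(P.astype(np.float32))
    if w<h: w,h,a=h,w,a+90
    return np.round([cx,cy,w,h,a],1), cv2.boundingRect(cs), cs
E
python3 - <<'E'
from h import *
import pickle
d=pickle.load(open('d0.pkl','rb'))
s,e=d['scene'],d['side']
print('brass sc',rect(s,(15,90,60),(30,255,255),.01,(235,170,310,225))[:2])
print('brass si',rect(e,(12,90,60),(30,255,255),.01,(325,300,420,370))[:2])
print('red end sc',rect(s,(0,150,60),(8,255,255),.012,(265,245,330,300))[:2])
print('red end si',rect(e,(0,150,60),(8,255,255),.012,(310,230,385,275))[:2])
for n,c,b in(('sc',s,(265,245,415,375)),('si',e,(255,180,385,275))):
    q=c['color'][b[1]:b[3],b[0]:b[2]]
    cv2.imwrite(f'pics/bed_{n}.png',cv2.resize(q[:,:,::-1],None,fx=5,fy=5,interpolation=2))
a=cv2.resize(s['color'][160:260,180:380],None,fx=4,fy=4,interpolation=2)[:,:,::-1]
f=s['color'][245:375,265:415]; g=e['color'][180:275,255:395]
o=np.zeros((600,800,3),np.uint8)
f=cv2.resize(f,(400,347),interpolation=2);g=cv2.resize(g,(400,271),interpolation=2)
o[:347,:400]=f[:,:,::-1];o[:271,400:]=g[:,:,::-1]
o[350:600,:400]=cv2.resize(s['color'][170:225,235:323],(400,250),interpolation=2)[:,:,::-1]
o[350:600,400:]=cv2.resize(e['color'][305:365,325:421],(400,250),interpolation=2)[:,:,::-1]
cv2.imwrite('pics/crop.png',o)
E
```

```text
brass sc (array([ 420.5, -277.2,  154.3,   35.6,   97.4]), (245, 185, 52, 28))
brass si (array([ 410.7, -283.4,  153.2,   36.6,   97.7]), (335, 312, 73, 51))
red end sc (array([569.5, -74.1, 138.7,  29.9, 171.5]), (273, 252, 46, 39))
red end si (array([560.2, -75.7, 140.9,  34.4, 173.8]), (322, 236, 54, 31))
```

View pics/crop.png

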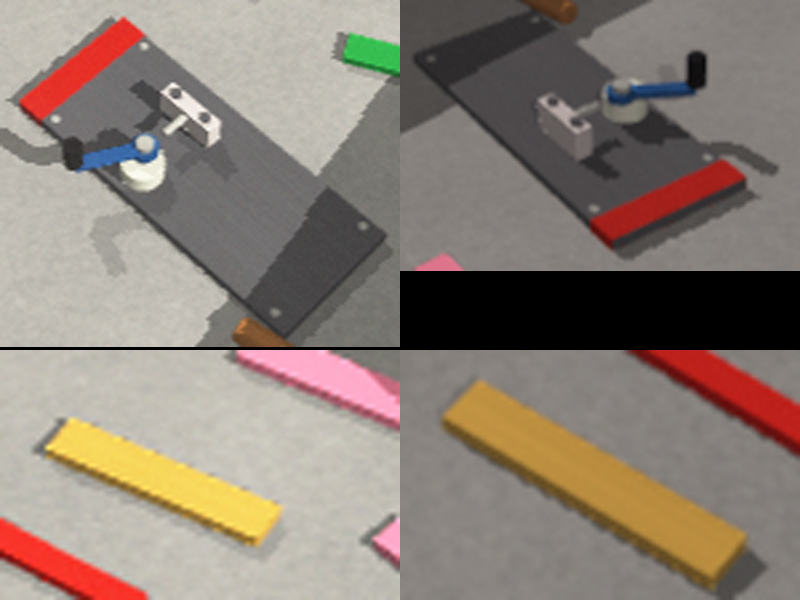

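The crop confirms the ochre wood-free brass-coloured bar, clearly distinct from the red and pink bars beside it. It also shows the bed: corners, white fence with its pin, roller and blue lever with the knob on the in-feed side. I'll now compute the guide pose from the corner pixels in both views.

```bash
python3 - <<'E'
from h import *
import pickle
d=pickle.load(open('d0.pkl','rb'))
s,e=d['scene'],d['side']
fs=lambda u,v:(265+(u+.5)/2.667-.5,245+(v+.5)/2.669-.5)
fe=lambda u,v:(255+(u-400+.5)/2.857-.5,180+(v+.5)/2.853-.5)
G=np.array([[-130,50],[-130,-85],[200,50],[200,-85]])/1000
for n,c,f,pts in(('sc',s,fs,[(123,17),(20,103),(385,233),(285,331)]),('si',e,fe,[(611,239),(745,180),(415,57),(545,12)])):
    P=np.array([ray(c,f(*p),.012)[:2] for p in pts])
    M,_=cv2.estimateAffinePartial2D(G,P); 
    th=np.arctan2(M[1,0],M[0,0])
    R=np.array([[np.cos(th),-np.sin(th)],[np.sin(th),np.cos(th)]]); t=P.mean(0)-R@G.mean(0)
    print(n,'origin',t,'yaw',np.degrees(th),'scale',np.hypot(*M[:,0]),'res mm',np.round((P-G@R.T-t)*1000,1).tolist())
    # fence top points & knob & bolt
    loc=lambda p,z:np.round(R.T@(ray(c,f(*p),z)[:2]-t)*1000,1)
    if n=='sc': print('knob',loc((72,140),.072),'fence tops',loc((165,83),.042),loc((220,124),.042),loc((160,90),.042),'bolt',loc((147,143),.05))
    else: print('knob',loc((697,54),.072),'bolt',loc((620,88),.05))
E
```

```text
sc origin [0.56677228 0.04162426] yaw 81.81472856718382 scale 0.9847322568897696 res mm [[-0.4, 1.8], [1.1, 3.3], [2.3, -2.1], [-3.0, -3.0]]
knob [ -36.1 -102.9] fence tops [-33.4  10.1] [31.9 13.3] [-31.3   1.5] bolt [  2.7 -50. ]
si origin [0.56186173 0.03370259] yaw 80.74465394624873 scale 0.9686685191443646 res mm [[3.4, 6.7], [-0.5, 5.5], [-4.2, -4.2], [1.2, -8.1]]
knob [ -24.1 -108.1] bolt [ -1.9 -43.8]
```

Call:
drive_tool(
  series=[
    [[5,-3,0],-5],
    [[5,-4,0],-10],
    [[4,-5,0],-10],
    [[3,-5.5,0],-10],
    [[2.5,-5.5,0],-10],
    [[1,-6,0],-10],
    [[1,-6,0],-4.3],
    [[0,-6,0],0],
    [[0,-6,0],0],
    [[0,-5,0],0],
  ],
  hand=0.4,
)

```text
time: 1.35
ee_pos: [0.459, 0.0541, 0.2305]
eef_rot: [0.66, 0.751, 0.0, -0.0]
ft_force: [1.2, 0.9, 0.3]
width: 0.052
grip_force: 0.0
```

```bash
cat >> h.py <<'E'
from scipy.spatial.transform import Rotation as Ro
def wcam(f=None):
    s=r.read_state(); c=vision.camera('wrist'); M=np.array(c['mount'])
    Rw=Ro.from_quat(s['eef_rot']).as_matrix(); Rc=Rw@M[:3,:3]; o=Rw@M[:3,3]+s['ee_pos']
    c['R']=Rc.T; c['t']=-Rc.T@o
    if f: cv2.imwrite('pics/'+f,c['color'][:,:,::-1])
    return c
E
python3 - <<'E'
from h import *
import pickle
c=wcam('w1.png'); pickle.dump(c,open('w1.pkl','wb')); print(r.read_state()['ee_pos'], -c['R'].T@c['t'])
E
```

```text
[0.4591784  0.04755437 0.23062485] [0.44862829 0.13240209 0.38417768]
```

View pics/w1.png

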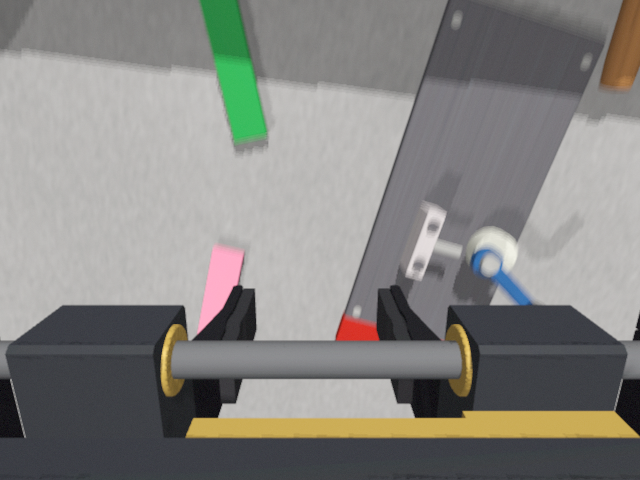

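The wrist picture shows the fence at about (425,240), the bolt at (488,262), the roller at (490,250) and the bed's fence-side edge running from (450,0) to (343,318). I'll measure from these pixels, and start over to the brass gauge.

```bash
python3 - <<'E'
from h import *
import pickle
c=pickle.load(open('w1.pkl','rb'))
for n,p,z in(('edge',(449,5),.012),('edge',(343,318),.012),('corner-85',(601,42),.012),('redcorner',(343,318),.012),('f',(425,202),.042),('f',(446,209),.042),('f',(423,279),.042),('f',(403,272),.042),('bolt',(488,262),.05),('roller',(493,249),.033)):
    print(n,np.round(ray(c,p,z)[:2]*1000,1))
E
```

```text
edge [543.5 230.6]
edge [499.9 -55.2]
corner-85 [673.2 220.1]
redcorner [499.9 -55.2]
f [548.3  75.5]
f [567.1  71.9]
f [560.7   7. ]
f [541.8  11.3]
bolt [610.2  32.5]
roller [619.8  40. ]
```

Call:
drive_tool(
  series=[
    [[0,-6,0],0],
    [[0,-6,0],0],
    [[0,-6,0],0],
    [[-1,-5,0],0],
    [[-1,-3,0],0],
    [[-1,-2,-3],0],
    [[-1,0,-4],0],
    [[0,0,-3],0],
    [[0,0,0],0],
    [[0,0,0],0],
  ],
)

```text
time: 2.65
ee_pos: [0.4201, -0.2236, 0.1316]
eef_rot: [0.66, 0.752, 0.0, 0.0]
ft_force: [0.2, 0.3, 0.4]
width: 0.0521
grip_force: 0.0
```

Call:
drive_tool(
  series=[
    [[0,-4,0],0],
    [[0,-4,0],0],
    [[0,-2.6,0],0],
    [[0,0,0],0],
    [[0,0,0],0],
    [[0,0,0],0],
    [[0,0,0],0],
    [[0,0,0],0],
    [[0,0,0],0],
    [[0,0,0],0],
  ],
)

```text
time: 3.9
ee_pos: [0.4195, -0.3294, 0.1306]
eef_rot: [0.66, 0.752, 0.0, -0.0]
ft_force: [-0.3, -0.4, -0.4]
width: 0.052
grip_force: 0.0
```

```bash
python3 - <<'E'
from h import *
c=wcam('w2.png'); print(r.read_state()['ee_pos'])
print(rect(c,(12,90,60),(30,255,255),.01,(0,0,640,400))[:2])
E
```

```text
[ 0.41947913 -0.32941281  0.13055033]
(array([ 415.7, -280.5,  148.9,   29.8,   97.7]), (296, 39, 49, 232))
```

View pics/w2.png

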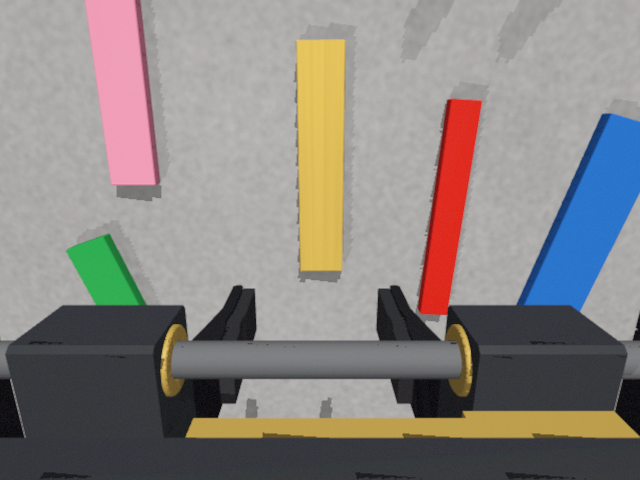

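The picture shows the brass bar at (321,155) and the red and blue bars to its right, with room for the fingers. I'll descend and grip.

Call:
drive_tool(
  series=[
    [[0.3,-0.1,-4],0.3],
    [[0,0,-4],0],
    [[0,0,-2],0],
    [[0,0,-1.2],0],
    [[0,0,-0.8],0],
    [[0,0,0],0],
    [[0,0,0],0],
    [[0,0,0],0],
    [[0,0,0],0],
    [[0,0,0],0],
  ],
)

```text
time: 5.2
ee_pos: [0.4226, -0.3304, 0.0107]
eef_rot: [0.658, 0.753, 0.0, 0.0]
ft_force: [0.0, -0.0, 1.1]
width: 0.052
grip_force: 0.0
```

Call:
drive_tool(
  series=[
    [[0,0,0],0],
    [[0,0,0],0],
    [[0,0,0],0],
    [[0,0,0],0],
    [[0,0,0.5],0],
    [[0,0,1.5],0],
    [[0,0,3],0],
    [[0,0,3],0],
    [[0,0,0],0],
    [[0,0,0],0],
  ],
  hand=0.9,
  newtons=60,
)

```text
time: 6.45
ee_pos: [0.4223, -0.33, 0.0903]
eef_rot: [0.658, 0.753, 0.0, -0.0]
ft_force: [0.0, 0.3, -2.6]
width: 0.0287
grip_force: 60.0
```

```bash
python3 - <<'E'
from h import *
c=wcam('w3.png'); s=r.read_state();print(s['ee_pos'],s['width'],s['grip_force'])
print(rect(c,(12,90,60),(30,255,255),.08,(0,0,640,400))[:2])
E
```

```text
[ 0.42201139 -0.32995317  0.08984547] 0.02888965359237094 59.99362885951996
(array([ 415.1, -279.9,  134.9,   31.8,   97.7]), (274, 0, 87, 341))
```

View pics/w3.png

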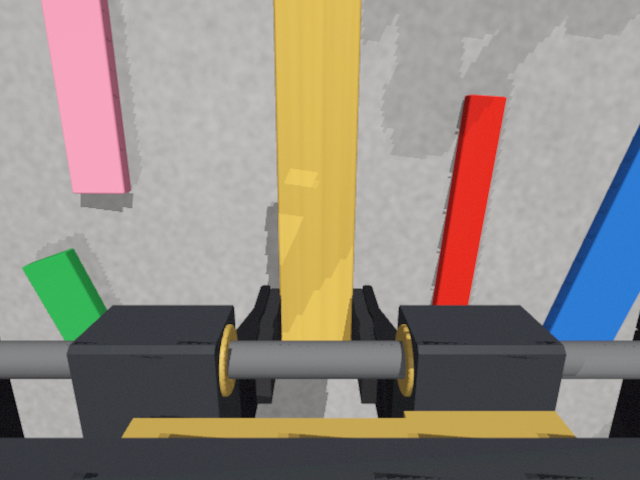

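Call:
drive_tool(
  series=[
    [[0,2,0],0],
    [[1,3,0],-4],
    [[2,3,0],-4],
    [[3,3,0],-4.2],
    [[3,3,0],-4],
    [[2.5,2.4,0],0],
    [[1.4,1.5,0],0],
    [[0.5,0.5,0],0],
    [[0,0,0],0],
    [[0,0,0],0],
  ],
)

```text
time: 7.75
ee_pos: [0.5556, -0.1479, 0.0906]
eef_rot: [0.758, 0.652, -0.0, 0.0]
ft_force: [-0.3, -0.1, -3.6]
width: 0.0291
grip_force: 60.0
```

```bash
python3 - <<'E'
from h import *
import pickle
d=pickle.load(open('d0.pkl','rb'));print('tin',ray(d['scene'],(197,267),.085),ray(d['side'],(457,226),.085))
c=wcam('w4.png'); s=r.read_state();print(s['ee_pos'],s['eef_rot']); pickle.dump(c,open('w4.pkl','wb'))
E
```

```text
tin [ 0.73703615 -0.23379264  0.085     ] [ 0.72509714 -0.24604443  0.085     ]
[ 0.5557135  -0.14765995  0.09067499] [ 7.57887958e-01  6.52384734e-01 -3.30964579e-05  1.58510452e-05]
```

View pics/w4.png

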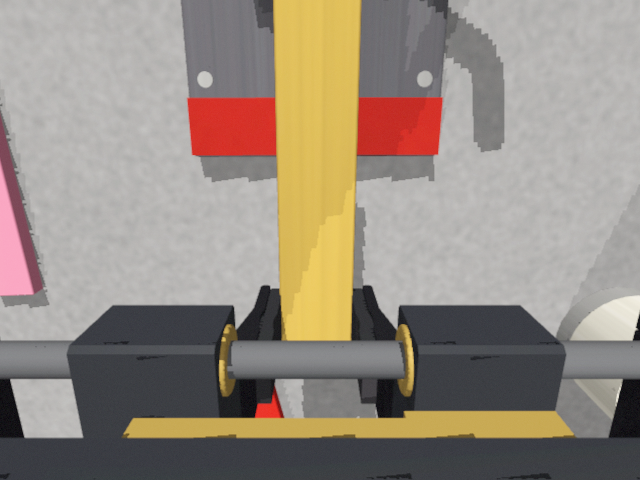

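The picture shows the red in-feed end with corners at (193,156) and (438,154), and the held bar parallel to the bed's edges.

```bash
python3 - <<'E'
from h import *
import pickle
c=pickle.load(open('w4.pkl','rb'))
A,B,A2,B2=[ray(c,p,.012)[:2]*1000 for p in((193,156),(438,154),(182,0),(447,0))]
print(A,B,np.linalg.norm(A-B)); ang=lambda v:np.degrees(np.arctan2(v[1],v[0]))
print('yaws',ang(A2-A),ang(B2-B),ang(A-B)-90)
th=np.radians(81.5)
for th in np.radians([81,81.5,82]):
    x=np.array([np.cos(th),np.sin(th)]);y=np.array([-x[1],x[0]])
    print('origin',(A+B)/2+130*x+17.5*y)
g=rect(c,(12,90,60),(30,255,255),.083,(0,0,640,400)); print(g[:2])
E
```

```text
[496.827836   -80.60330749] [630.76908898 -99.74116538] 135.3015774232746
yaws 80.58274203131771 82.89136235326572 81.86847518403093
origin [566.85039699  40.96485098]
origin [565.70590833  40.9864905 ]
origin [564.56127441  40.99814177]
(array([563. , -97.4, 132.8,  31.1,  81.3]), (273, 0, 89, 341))
```

Call:
drive_tool(
  series=[
    [[0.3,1.4,0],0.3],
    [[0.3,1.4,0],0],
    [[0,0,-2],0],
    [[0,0,-2],0],
    [[0,0,-1.5],0],
    [[0,0,-0.8],0],
    [[0,0,-0.4],0],
    [[0,0,0],0],
    [[0,0,0],0],
    [[0,0,0],0],
  ],
)

```text
time: 9.05
ee_pos: [0.5628, -0.1184, 0.024]
eef_rot: [0.756, 0.655, 0.0, 0.0]
ft_force: [-0.7, -0.4, -2.8]
width: 0.029
grip_force: 60.0
```

```bash
python3 - <<'E'
from h import *
import pickle
c=wcam('w5.png'); s=r.read_state();print(s['ee_pos'],s['eef_rot'],s['ft_force']); pickle.dump(c,open('w5.pkl','wb'))
E
```

```text
[ 0.56278338 -0.11842781  0.02394121] [7.55544292e-01 6.55097432e-01 3.41134133e-04 2.46979682e-04] [ 0.72207296 -0.08852089 -1.98613798]
```

View pics/w5.png

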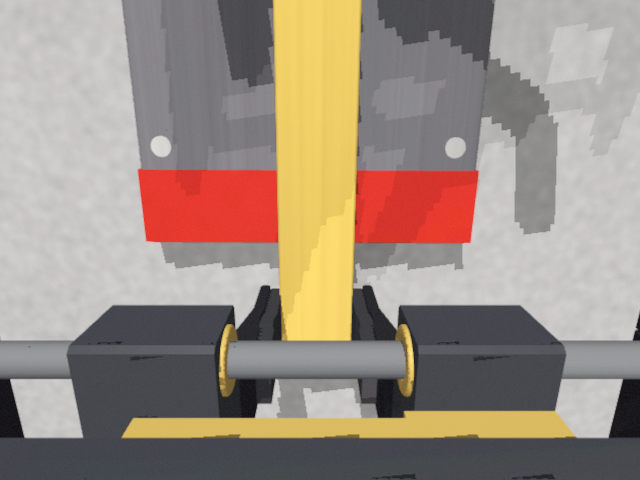

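The bar is flat over the in-feed end and aligned: its centre is at column 316 against 308 for the bed's middle. I'll feed it in, slowly at first.

Call:
drive_tool(
  series=[
    [[-0.1,0,-0.1],0],
    [[0.14,1,0],0],
    [[0.14,1,0],0],
    [[0.14,1,0],0],
    [[0.14,1,0],0],
    [[0.14,1,0],0],
    [[0.1,0.7,0],0],
    [[0,0,0],0],
    [[0,0,0],0],
    [[0,0,0],0],
  ],
)

```text
time: 10.35
ee_pos: [0.5695, -0.0615, 0.0226]
eef_rot: [0.756, 0.655, 0.0, -0.0]
ft_force: [0.7, 0.7, -1.0]
width: 0.0288
grip_force: 60.0
```

Call:
drive_tool(
  series=[
    [[0.14,1,0],0],
    [[0.14,1,0],0],
    [[0.14,1,0],0],
    [[0.14,1,0],0],
    [[0.09,0.6,0],0],
    [[0,0,0],0],
    [[0,0,0],0],
    [[0,0,0],0],
    [[0,0,0],0],
    [[0,0,0],0],
  ],
)

```text
time: 11.6
ee_pos: [0.576, -0.0154, 0.0226]
eef_rot: [0.756, 0.655, 0.0, -0.0]
ft_force: [-0.7, 1.2, 0.2]
width: 0.0294
grip_force: 60.0
```

```bash
python3 - <<'E'
from h import *
import pickle
c=wcam('w6.png'); s=r.read_state();print(s['ee_pos'],s['eef_rot'],s['ft_force']); pickle.dump(c,open('w6.pkl','wb'))
E
```

```text
[ 0.57600489 -0.01545868  0.02261618] [ 7.55596315e-01  6.55037557e-01  8.10273493e-05 -9.64909217e-06] [0.77903565 0.28523344 0.41080048]
```

View pics/w6.png

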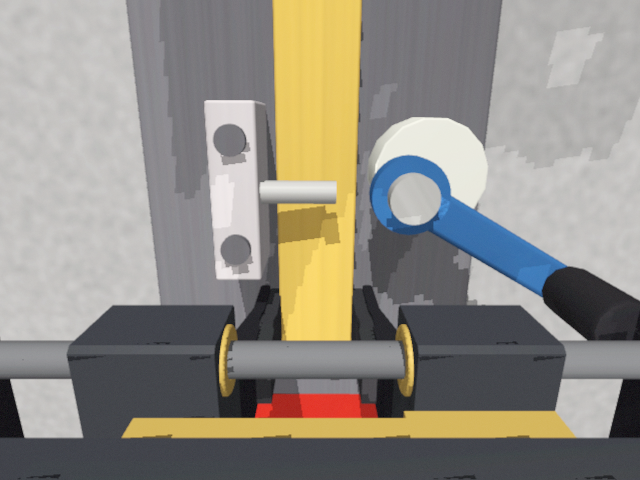

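The bar lies in the lane under the pin at (300,192), between the fence (236,190) and the roller (428,172). The lever and knob are at the lower right. I'll measure and release.

```bash
python3 - <<'E'
from h import *
import pickle
c=pickle.load(open('w6.pkl','rb'))
th=np.radians(81.7);x=np.array([np.cos(th),np.sin(th)]);y=np.array([-x[1],x[0]]);O=np.array([565.5,41])
for n,p,z in(('face',(255,101),.042),('face',(262,277),.042),('back',(205,101),.042),('back',(217,278),.042),('roll l',(370,172),.033),('roll c',(429,172),.033),('roll r',(487,170),.033),('bolt',(414,199),.050),('gauge L',(278,160),.022),('gauge R',(357,160),.022),('bedL',(145,160),.012),('bedR',(484,160),.012)):
    P=ray(c,p,z)[:2]*1000; print(n,np.round(P,1),'guide',np.round([(P-O)@x,(P-O)@y],1))
E
```

```text
face [569.1  69.7] guide [29.   0.6]
face [560.8  12.2] guide [-29.2   0.5]
back [553.8  71.9] guide [28.9 16. ]
back [545.2  14.1] guide [-29.6  16.2]
roll l [602.8  41.8] guide [  6.1 -36.8]
roll c [623.   38.9] guide [  6.2 -57.2]
roll r [642.8  36.7] guide [  6.9 -77.1]
bolt [613.6  34. ] guide [  0.  -48.6]
gauge L [571.   49.3] guide [ 9.  -4.2]
gauge R [599.8  45.2] guide [  9.1 -33.3]
bedL [518.4  55.9] guide [ 7.9 48.8]
bedR [649.9  37. ] guide [  8.2 -84.1]
```

Call:
drive_tool(
  series=[
    [[0,0,0],0],
    [[0,0,0],0],
    [[0,0,0],0],
    [[0,0,1],0],
    [[0,0,2],0],
    [[0,0,4],0],
    [[0,0,4],0],
    [[0,0,2],0],
    [[0,0,0],0],
    [[0,0,0],0],
  ],
  hand=0.4,
)

```text
time: 12.9
ee_pos: [0.5753, -0.0152, 0.1515]
eef_rot: [0.755, 0.655, -0.001, -0.0]
ft_force: [-0.3, 0.3, -0.2]
width: 0.0523
grip_force: 0.0
```

Released. Now the lever angle: I'll get it from the blue arm in the last picture, while swinging the hand over the knob.

```bash
python3 - <<'E'
from h import *
import pickle
c=pickle.load(open('w6.pkl','rb'))
th=np.radians(81.7);x=np.array([np.cos(th),np.sin(th)]);y=np.array([-x[1],x[0]]);O=np.array([565.5,41])
G=lambda p,z:(lambda P:np.array([(P-O)@x,(P-O)@y]))(ray(c,p,z)[:2]*1000)
m=cv2.inRange(cv2.cvtColor(c['color'],cv2.COLOR_RGB2HSV),(100,120,40),(125,255,255))
ys,xs=np.nonzero(m); P=np.array([G(p,.042) for p in zip(xs,ys)])
k=np.hypot(P[:,0],P[:,1]+50); A=P[(k>22)&(k<46)]
v=cv2.fitLine(A.astype(np.float32),cv2.DIST_L2,0,.01,.01).ravel(); v*=-np.sign(v[1])
print(len(A),A.mean(0),v)
for a in (np.arctan2(v[1],v[0]),np.arctan2(A.mean(0)[1]+50,A.mean(0)[0])):
    K=np.array([0,-50])+65*np.array([np.cos(a),np.sin(a)]); print('q',a+2.671,'knob',K,O+K[0]*x+K[1]*y)
E
```

```text
2646 [-17.40137812 -78.71596194] [-0.48735633 -0.8732032  17.401379   78.715965  ]
q 0.5911441 knob [ -31.67815971 -106.75820923] [666.56706244  -5.7575655 ]
q 0.555396687142339 knob [ -33.68644691 -105.58977689] [665.12095979  -7.57614701]
```

Call:
drive_tool(
  series=[
    [[1,0.1,0],10],
    [[1,0.1,0],10],
    [[1,0.1,0],10],
    [[1,0.1,0],10],
    [[1,0.1,0],10],
    [[1,0.1,0],10],
    [[1,0.1,0],10],
    [[1,0.1,0],10],
    [[1,0,0],10],
    [[0,0,0],0],
  ],
)

```text
time: 14.15
ee_pos: [0.6655, -0.0076, 0.1507]
eef_rot: [0.072, 0.997, -0.0, -0.001]
ft_force: [0.4, -0.5, 0.4]
width: 0.0523
grip_force: 0.0
```

Call:
drive_tool(
  series=[
    [[0,0.1,-3],0],
    [[0,0,-3],0],
    [[0,0,-2],0],
    [[0,0,-1.2],0],
    [[0,0,-0.5],0],
    [[0,0,0],0],
    [[0,0,0],0],
    [[0,0,0],0],
    [[0,0,0],0],
    [[0,0,0],0],
  ],
)

```text
time: 15.4
ee_pos: [0.6661, -0.0064, 0.0557]
eef_rot: [0.071, 0.997, 0.0, 0.0]
ft_force: [-0.2, 0.2, -0.3]
width: 0.052
grip_force: 0.0
```

Call:
drive_tool(
  series=[
    [[0,0,0],0],
    [[0,0,0],0],
    [[0,0,0],0],
    [[0,0,0],0],
    [[0,0,0],0],
    [[0,0,0],0],
    [[0,0,0],0],
    [[0,0,0],0],
    [[0,0,0],0],
    [[0,0,0],0],
  ],
  hand=0.95,
  newtons=15,
)

```text
time: 16.65
ee_pos: [0.666, -0.0065, 0.0556]
eef_rot: [0.071, 0.997, -0.0, -0.0]
ft_force: [0.8, -1.4, -0.6]
width: 0.0175
grip_force: 15.0
```

```bash
python3 - <<'E'
from h import *
s=r.read_state();print(np.round(s['joint_positions'],2),s['ee_pos'])
th=np.radians(81.7);x=np.array([np.cos(th),np.sin(th)]);y=np.array([-x[1],x[0]])
K=lambda q:65*(np.cos(q-2.671)*x+np.sin(q-2.671)*y)
q=.575;p=K(q)
for n in (.675,.775,.875,.975,1.075,1.175,1.275,1.35,1.4,1.45,1.5,1.55,1.6,1.65): print(n,np.round((K(n)-p)/10,2),np.round((K(n)-K(.575))/10,2)); p=K(n)
E
```

```text
[-0.37  0.59  0.42  1.54 -0.26  1.07  1.55] [ 0.66598256 -0.00654301  0.05555603]
0.675 [0.38 0.53] [0.38 0.53]
0.775 [0.32 0.56] [0.7  1.09]
0.875 [0.26 0.59] [0.97 1.69]
0.975 [0.2  0.62] [1.17 2.3 ]
1.075 [0.14 0.63] [1.31 2.94]
1.175 [0.08 0.65] [1.39 3.58]
1.275 [0.01 0.65] [1.4  4.23]
1.35 [-0.03  0.49] [1.37 4.72]
1.4 [-0.04  0.32] [1.33 5.04]
1.45 [-0.06  0.32] [1.27 5.36]
1.5 [-0.07  0.32] [1.2  5.68]
1.55 [-0.09  0.31] [1.11 5.99]
1.6 [-0.11  0.31] [1.  6.3]
1.65 [-0.12  0.3 ] [0.88 6.6 ]
```

Call:
drive_tool(
  series=[
    [[0.38,0.53,0],3],
    [[0.32,0.56,0],3],
    [[0.26,0.59,0],3],
    [[0.2,0.62,0],3],
    [[0.14,0.63,0],3],
    [[0.08,0.65,0],3],
    [[0.01,0.65,0],3],
    [[-0.03,0.49,0],3],
    [[0,0,0],0],
    [[0,0,0],0],
  ],
)

```text
time: 17.9
ee_pos: [0.6812, 0.0395, 0.0559]
eef_rot: [-0.138, 0.99, -0.001, 0.002]
ft_force: [8.5, -3.3, -5.2]
width: 0.0178
grip_force: 15.0
```

Call:
drive_tool(
  series=[
    [[-0.04,0.32,0],1],
    [[-0.06,0.32,0],1],
    [[0,0,0],0],
    [[0,0,0],0],
    [[0,0,0],0],
    [[0,0,0],0],
    [[0,0,0],0],
    [[0,0,0],0],
    [[0,0,0],0],
    [[0,0,0],0],
  ],
)

```text
time: 19.15
ee_pos: [0.6802, 0.0458, 0.056]
eef_rot: [-0.155, 0.988, -0.001, 0.002]
ft_force: [7.4, -3.6, -4.2]
width: 0.0171
grip_force: 15.0
```

```bash
cat > g.py <<'E'
from h import *
th=np.radians(81.7);x=np.array([np.cos(th),np.sin(th)]);y=np.array([-x[1],x[0]]);O=np.array([565.5,41])
def gl(c,p,z): P=ray(c,p,z)[:2]*1000; return np.array([(P-O)@x,(P-O)@y])
E
python3 - <<'E'
from g import *
s=r.read_state(); P=s['ee_pos'][:2]*1000-O; k=np.array([P@x,P@y+50]); print(k,np.hypot(*k),'q',np.arctan2(k[1],k[0])+2.671,s['ft_force'],s['width'])
c=wcam('w7.png')
E
```

```text
[ 21.31392948 -62.85429272] 66.36976498216741 q 1.4271357719240791 [ 7.40340142 -3.56204849 -4.2342374 ] 0.017078316870523098
```

View pics/w7.png

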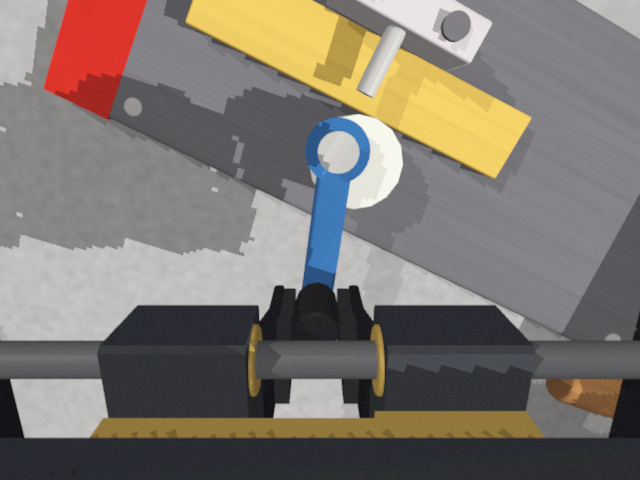

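The wrist view shows the roller at (360,165) almost against the brass bar, whose out-feed end has corners at (530,118) and (497,178). The knob is in the fingers. I'll feel for contact.

Call:
drive_tool(
  series=[
    [[-0.08,0.32,0],1],
    [[0,0,0],0],
    [[0,0,0],0],
    [[0,0,0],0],
    [[0,0,0],0],
    [[0,0,0],0],
    [[0,0,0],0],
    [[0,0,0],0],
    [[0,0,0],0],
    [[0,0,0],0],
  ],
)

```text
time: 20.45
ee_pos: [0.6795, 0.0491, 0.056]
eef_rot: [-0.163, 0.987, -0.001, 0.002]
ft_force: [8.6, -3.9, -3.8]
width: 0.0174
grip_force: 15.0
```

Call:
drive_tool(
  series=[
    [[-0.09,0.31,0],1],
    [[0,0,0],0],
    [[0,0,0],0],
    [[0,0,0],0],
    [[0,0,0],0],
    [[0,0,0],0],
    [[0,0,0],0],
    [[0,0,0],0],
    [[0,0,0],0],
    [[0,0,0],0],
  ],
)

```text
time: 21.7
ee_pos: [0.6786, 0.0523, 0.0561]
eef_rot: [-0.172, 0.985, -0.001, 0.002]
ft_force: [7.3, -2.2, -3.3]
width: 0.0178
grip_force: 15.0
```

Call:
drive_tool(
  series=[
    [[-0.1,0.31,0],1],
    [[0,0,0],0],
    [[0,0,0],0],
    [[0,0,0],0],
    [[0,0,0],0],
    [[0,0,0],0],
    [[0,0,0],0],
    [[0,0,0],0],
    [[0,0,0],0],
    [[0,0,0],0],
  ],
)

```text
time: 22.95
ee_pos: [0.6777, 0.0555, 0.0561]
eef_rot: [-0.181, 0.984, -0.001, 0.002]
ft_force: [8.5, -2.7, -3.4]
width: 0.0175
grip_force: 15.0
```

Call:
drive_tool(
  series=[
    [[-0.11,0.31,0],1],
    [[0,0,0],0],
    [[0,0,0],0],
    [[0,0,0],0],
    [[-0.11,0.3,0],1],
    [[0,0,0],0],
    [[0,0,0],0],
    [[0,0,0],0],
    [[0,0,0],0],
    [[0,0,0],0],
  ],
)

```text
time: 24.2
ee_pos: [0.6755, 0.0612, 0.0562]
eef_rot: [-0.198, 0.98, -0.001, 0.002]
ft_force: [9.8, -3.6, -4.1]
width: 0.0173
grip_force: 15.0
```

Call:
drive_tool(
  series=[
    [[-0.13,0.29,0],1],
    [[0,0,0],0],
    [[0,0,0],0],
    [[0,0,0],0],
    [[0,0,0],0],
    [[0,0,0],0],
    [[0,0,0],0],
    [[0,0,0],0],
    [[0,0,0],0],
    [[0,0,0],0],
  ],
)

```text
time: 25.45
ee_pos: [0.6747, 0.0634, 0.0562]
eef_rot: [-0.206, 0.979, -0.002, 0.002]
ft_force: [10.2, -5.6, -4.8]
width: 0.0175
grip_force: 15.0
```

```bash
python3 - <<'E'
from g import *
s=r.read_state(); P=s['ee_pos'][:2]*1000-O; k=np.array([P@x,P@y+50]); print(k,np.hypot(*k),'q',np.arctan2(k[1],k[0])+2.671,s['ft_force'],s['width'])
c=wcam('w8.png')
hsv=cv2.cvtColor(c['color'],cv2.COLOR_RGB2HSV)
print('brass',rect(c,(15,120,60),(30,255,255),.022,(0,0,640,300))[:2])
m=cv2.inRange(hsv,(100,120,40),(125,255,255)); m[300:]=0
ys,xs=np.nonzero(m); Q=np.array([gl(c,p,.042) for p in zip(xs,ys)])
b=Q[np.hypot(Q[:,0],Q[:,1]+50)<60]
d=np.hypot(Q[:,0],Q[:,1]+50); A=Q[(d>22)&(d<46)]
v=cv2.fitLine(A.astype(np.float32),2,0,.01,.01).ravel(); v*=-np.sign(v[1]); print('arm q',np.arctan2(v[1],v[0])+2.671, np.arctan2(A.mean(0)[1]+50,A.mean(0)[0])+2.671,len(A))
hr=cv2.inRange(hsv,(20,5,185),(60,50,255)); hr[:80]=0
cs=sorted(cv2.findContours(hr,0,1)[0],key=cv2.contourArea)[-3:]
for q in cs: print(cv2.contourArea(q),cv2.boundingRect(q))
cv2.imwrite('w8crop.png',c['color'][0:300,150:560,::-1])
E
```

```text
[ 37.88721061 -54.87311634] 66.68207873230659 q 1.7044922768794764 [10.22751387 -5.55485599 -4.79958418] 0.01754333028695814
brass (array([579.2,  35.7, 145.4,  29.9,  81.7]), (178, 0, 327, 190))
arm q 1.711423 1.6950774938719146 1748
11.0 (315, 413, 9, 5)
192.5 (340, 80, 22, 18)
3194.0 (311, 108, 67, 95)
```

Resistance started at about q = 1.62, matching the bar width on the fence. I'll ease back to about 1.54.

Call:
drive_tool(
  series=[
    [[0.15,-0.3,0],-1],
    [[0.13,-0.3,0],-1],
    [[0.1,-0.3,0],-1],
    [[0.05,-0.2,0],0],
    [[0,0,0],0],
    [[0,0,0],0],
    [[0,0,0],0],
    [[0,0,0],0],
    [[0,0,0],0],
    [[0,0,0],0],
  ],
)

```text
time: 26.75
ee_pos: [0.6773, 0.0573, 0.0561]
eef_rot: [-0.182, 0.983, 0.001, 0.001]
ft_force: [4.0, 6.1, 0.9]
width: 0.0175
grip_force: 15.0
```

```bash
cat > q.py <<'E'
from g import *
s=r.read_state(); P=s['ee_pos'][:2]*1000-O; k=np.array([P@x,P@y+50]); print(s['ee_pos'],np.hypot(*k),'q',np.arctan2(k[1],k[0])+2.671,s['ft_force'],s['width'])
c=wcam('wq.png')
hsv=cv2.cvtColor(c['color'],cv2.COLOR_RGB2HSV)
b=rect(c,(15,120,60),(30,255,255),.022,(0,0,640,300))[0]; print('brass',b,'guide',(b[:2]-O)@x,(b[:2]-O)@y)
m=cv2.inRange(hsv,(100,120,40),(125,255,255)); m[300:]=0
ys,xs=np.nonzero(m); Q=np.array([gl(c,p,.042) for p in zip(xs,ys)])
d=np.hypot(Q[:,0],Q[:,1]+50); A=Q[(d>22)&(d<46)]
v=cv2.fitLine(A.astype(np.float32),2,0,.01,.01).ravel(); v*=-np.sign(v[1]); print('arm q',np.arctan2(v[1],v[0])+2.671, np.arctan2(A.mean(0)[1]+50,A.mean(0)[0])+2.671,len(A))
E
python3 q.py
```

```text
[0.67725353 0.05725938 0.05613031] 66.55549097106189 q 1.605570226876153 [4.01711579 6.10169122 0.92811906] 0.017538397625797016
brass [579.1  34.1 148.6  30.   81.6] guide -4.86448361096265 -14.453608518244723
arm q 1.601135 1.5910091233988009 1744
```

Call:
drive_tool(
  series=[
    [[0.1,-0.3,0],-1],
    [[0.05,-0.15,0],0],
    [[0,0,0],0],
    [[0,0,0],0],
    [[0,0,0],0],
    [[0,0,0],0],
    [[0,0,0],0],
    [[0,0,0],0],
    [[0,0,0],0],
    [[0,0,0],0],
  ],
)

```text
time: 28.05
ee_pos: [0.6787, 0.053, 0.0561]
eef_rot: [-0.173, 0.985, 0.002, 0.001]
ft_force: [3.5, 6.5, 1.6]
width: 0.0175
grip_force: 15.0
```

```bash
python3 q.py
```

```text
[0.67873895 0.052974   0.05609993] 66.58830563692202 q 1.5374291267461515 [3.52281516 6.52311881 1.58990452] 0.017499087865741454
brass [579.2  34.  148.8  30.1  81.7] guide -4.9490005697694475 -14.56699671725174
arm q 1.5497805 1.5192880952563224 1753
```

Call:
drive_tool(
  series=[
    [[0,0,0],0],
    [[0,0,0],0],
    [[0,0,0],0],
    [[0,0,3],0],
    [[0,0,3],0],
    [[0,0,3],0],
    [[-1,0.5,0],-10],
    [[-1,0.5,0],-10],
    [[-1,0.5,0],-10],
    [[-1,0.5,0],-10],
  ],
  hand=0.42,
)

```text
time: 29.35
ee_pos: [0.6377, 0.0699, 0.1455]
eef_rot: [0.178, 0.984, -0.0, -0.0]
ft_force: [-0.0, 0.3, -0.8]
width: 0.0505
grip_force: 0.0
```

Call:
drive_tool(
  series=[
    [[-1,0.5,0],-10],
    [[-1,0.5,0],-10],
    [[-1,0.5,0],-10],
    [[-1,0.3,0],-10],
    [[-1,0,0],-10],
    [[0,0,0],-10],
    [[0,0,0],-10],
    [[0,0,0],-8.2],
    [[0,0,0],0],
    [[0,0,0],0],
  ],
)

```text
time: 30.6
ee_pos: [0.5881, 0.0879, 0.1456]
eef_rot: [0.756, 0.655, -0.0, 0.0]
ft_force: [0.6, 0.2, 0.4]
width: 0.0503
grip_force: 0.0
```

```bash
python3 - <<'E'
from g import *
s=r.read_state();print(s['ee_pos'],s['eef_rot'],s['width'])
phi=np.degrees(np.arctan2(s['eef_rot'][1],s['eef_rot'][0]));print('closing',2*phi-90, s['joint_positions'].round(2))
d=cam('side'); print(rect(d,(10,100,50),(30,255,255),.022,(250,180,390,280))[:2])
E
```

```text
[0.58811724 0.08791156 0.14555495] [ 7.55711441e-01  6.54904737e-01 -5.78999208e-05  2.12745032e-05] 0.05026339933436873
closing -8.175145815190376 [-0.79  0.39  0.71  1.68 -0.27  1.17 -0.16]
(array([567.8,  -2.9,  96.8,  37.7,  81.8]), (319, 219, 26, 25))
```

Call:
drive_tool(
  series=[
    [[-0.05,0.35,-3],0],
    [[0,0,-3],0],
    [[0,0,-3],0],
    [[0,0,-2],0],
    [[0,0,-0.9],0],
    [[0,0,-0.35],0],
    [[0,0,0],0],
    [[0,0,0],0],
    [[0,0,0],0],
    [[0,0,0],0],
  ],
)

```text
time: 31.9
ee_pos: [0.5878, 0.0916, 0.0233]
eef_rot: [0.757, 0.654, 0.0, 0.0]
ft_force: [-0.2, 0.9, 0.1]
width: 0.0507
grip_force: 0.0
```

Call:
drive_tool(
  series=[
    [[0,0,0],0],
    [[0,0,0],0],
    [[0,0,0],0],
    [[0,0,0],0],
    [[0,0,0],0],
    [[0,0,0],0],
    [[0,0,0],0],
    [[0,0,0],0],
    [[0,0,0],0],
    [[0,0,0],0],
  ],
  hand=0.9,
  newtons=25,
)

```text
time: 33.15
ee_pos: [0.5877, 0.0916, 0.0231]
eef_rot: [0.757, 0.654, 0.0, -0.0]
ft_force: [-0.3, -1.2, 0.8]
width: 0.0294
grip_force: 25.0
```

Call:
drive_tool(
  series=[
    [[0.07,0.5,0],0],
    [[0.15,1,0],0],
    [[0.15,1,0],0],
    [[0.14,1,0],0],
    [[0.15,1,0],0],
    [[0,0,0],0],
    [[0,0,0],0],
    [[0,0,0],0],
    [[0,0,0],0],
    [[0,0,0],0],
  ],
)

```text
time: 34.4
ee_pos: [0.5942, 0.1365, 0.0231]
eef_rot: [0.757, 0.654, 0.0, -0.0]
ft_force: [-0.5, 1.4, -0.3]
width: 0.0293
grip_force: 25.0
```

Call:
drive_tool(
  series=[
    [[0.15,1,0],0],
    [[0.14,1,0],0],
    [[0.15,1,0],0],
    [[0.15,1,0],0],
    [[0.14,1,0],0],
    [[0.15,1,0],0],
    [[0.15,1,0],0],
    [[0.15,1,0],0],
    [[0.07,0.5,0],0],
    [[0,0,0],0],
  ],
)

```text
time: 35.65
ee_pos: [0.6069, 0.2228, 0.0231]
eef_rot: [0.756, 0.654, 0.001, -0.0]
ft_force: [-0.2, 1.9, -0.1]
width: 0.0296
grip_force: 25.0
```

Call:
drive_tool(
  series=[
    [[0,0,-0.05],0],
    [[0,0,0],0],
    [[0,0,0],0],
    [[0,0,0],0],
    [[0,0,0],0],
    [[0,0,0],0],
    [[0,0,0],0],
    [[0,0,0],0],
    [[0,0,0],0],
    [[0,0,0],0],
  ],
  hand=0.4,
)

```text
time: 36.9
ee_pos: [0.6068, 0.2216, 0.0226]
eef_rot: [0.757, 0.654, 0.0, 0.0]
ft_force: [-0.2, -0.4, 0.0]
width: 0.0521
grip_force: 0.0
```

Call:
drive_tool(
  series=[
    [[0,0,1],0],
    [[0,0,2],0],
    [[0,0,4],0],
    [[0,0,5],0],
    [[0,-4,3],0],
    [[0,-6,0],0],
    [[0,-6,0],0],
    [[0,-5,0],0],
    [[0,0,0],0],
    [[0,0,0],0],
  ],
)

```text
time: 38.15
ee_pos: [0.6071, 0.0122, 0.1736]
eef_rot: [0.757, 0.654, 0.001, -0.0]
ft_force: [-0.5, 0.5, 0.0]
width: 0.0519
grip_force: 0.0
```

```bash
python3 - <<'E'
from g import *
s=r.read_state();print(s['time'],s['ee_pos'],s['ft_force'])
c=wcam('w9.png'); b=rect(c,(15,120,60),(30,255,255),.022,(0,0,640,400)); print(b[:2],'guide',(b[0][:2]-O)@x,(b[0][:2]-O)@y)
hsv=cv2.cvtColor(c['color'],cv2.COLOR_RGB2HSV)
m=cv2.inRange(hsv,(100,120,40),(125,255,255)); m[300:]=0
ys,xs=np.nonzero(m); Q=np.array([gl(c,p,.042) for p in zip(xs,ys)])
d=np.hypot(Q[:,0],Q[:,1]+50); A=Q[(d>22)&(d<46)]
v=cv2.fitLine(A.astype(np.float32),2,0,.01,.01).ravel(); v*=-np.sign(v[1]); print('arm q',np.arctan2(v[1],v[0])+2.671, np.arctan2(A.mean(0)[1]+50,A.mean(0)[0])+2.671,len(A))
E
```

```text
38.15 [0.60706029 0.01216627 0.17363116] [-0.47289821  0.53902299  0.01705028]
(array([593. , 129.3,  76.4,  30. ,  81.4]), (247, 0, 47, 122)) guide 91.34492270231678 -14.465306651010728
arm q 1.5340068 1.5548139011399993 698
```

```bash
python3 -c "
from bench import r; print(r.close_job())"
```

```text
the job is handed in; nothing more can be done
None
```

The job is handed in, but no verdict came back: by my last measurement the gap is about 30.9 mm (0.9 mm of play), and the brass gauge lies released on the out-feed end, its middle about 128 mm past the fence's.

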